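Unlock the tile jig's eccentric cam and close the slide on the tile

ROBOT

A 6-joint arm with a two-finger parallel gripper is mounted at the origin on the work surface. World frame = base frame: x ahead of the robot, y to its left, z up, the work surface at z = 0. Lengths are in m, angles in rad, forces in N, time in s.
With the tool pointing down it reaches from about 0.325 to 0.775 m from the base axis. Payload 5.5 kg.
Tool frame: the origin (TCP) lies between the finger pads; the fingertips stand ahead of it and the grasp point (between the pads) lies 2 mm behind it (manip.nose_length is the y of the fingertips in the tool frame, in m); y points along the fingers, z is the direction in which the jaws open and shut, and the axes are right-handed (so a half turn about y gives the same grasp; the last joint's range is limited). The gripper opens to 85 mm and grips with 20 to 120 N. Pads are 22 mm wide; open, the fingers measure 114 mm over their backs; the gripper's body (76 mm by 85 mm) begins 54 mm behind the grasp point. The pads swing forward as they close: fully open they stand 13 mm farther back than shut.
Start: joints at [1.199, 0.091, 1.231, -0, 1.82, -0.057], TCP at [0.186, 0.571, 0.248] pointing down, gripper open.
Joint ranges: [-2.87, 2.87], [-0.86, 2.18], [0.17, 2.46], [-1.51, 4.65], [0.06, 2.69], [-2.65, 2.65]. Speed limits (rad/s): [2.57, 2.57, 3.01, 3.14, 3.14, 3.14].

INTERFACE

Orientations are given as [roll, pitch, yaw] about the fixed x, y, z axes, in that order (R = Rz(yaw) Ry(pitch) Rx(roll)).
In Python, from plant import telemetry, viewer, job, silhouettes, manip gives the robot as it stands.
- The arm moves only by the tool play_rows, never from a script. Its arguments are lists of equal length, an entry for each row: "hand": the opening, from 0 (shut) to 1 (fully open); "slide": the shift along the tool's x, y, z in units of 100 mm (1.0 is 100 mm), a list of three; "rotation": the turn, a rotation vector about the tool's x, y, z in units of pi/4 rad (1.0 is pi/4 rad), a list of three. In form: {"hand": [hand, ...], "slide": [[dx, dy, dz], ...], "rotation": [[rx, ry, rz], ...]}. A call has 1 to 5 rows; each row is the pose to reach, as a shift and turn from the pose commanded when the call began, along the tool's axes at that moment; what a row does not reach only later rows make up. A row lasts 1/12 s, in which the tool goes at most 41.7 mm and 7.16 degrees, less where a joint would pass 70% of its speed; a pose out of reach is approached as far as the arm can. A call with a number of a shift or a turn outside -1 to 1 is refused whole. A call with a gripper value outside its range is refused whole. The fingers move at their own pace and stop on an object; "newtons" is the grip in N (left out, the last holds). Time passes only in rows, so rows that repeat a pose let the fingers close. It gives the time, the measured TCP pose, the force and the opening at its end, in the units of the state.
- telemetry.get_state(): the state, without advancing time (a new reading comes with each control period).
- viewer.get_image(name): name is "side" or "top"; returns the picture (400x640x3 uint8, red, green, blue); there is no depth.
- viewer.camera_params(name): a dict with "K" (3x3 intrinsics, pixels), "k1" (the pictures are not rectified: a ray, as slopes to the right and down, at radius r is drawn at 1 + k1 r^2 times it, then the intrinsics apply), "camera_from_world" (4x4, takes a point from world to camera coordinates). Camera axes: x right, y up, looking along -z (the intrinsics and any distortion apply to the point x, -y, -z); pixel columns grow to the right and rows downward; lengths in m; the calibration is good to about 2 mm. A picture is of the moment at which its call begins. camera_params takes no time and is no camera call.
- job.job_done(): hands the job in, once; it reports no verdict.
Trained networks look in the newest picture that a camera, given by its name, has taken for a name from the list of things; names that differ only in an ending like _2 or _b are one class to them, and where a whole thing is asked for, a point or a joint stands for the part that bears it (a point fixed in the world has none). Each returns a list of dicts, best first, with "p" (0 to 1); they miss things now and then, are a little off and sometimes report something else, mostly with a low value. They report only what shows in the picture. A call takes as long as a camera call. They do not tell look-alikes from the thing itself.
- silhouettes(camera, query): "mask" (400x640 bool, what is visible of it) and "extent" ([centre column, centre row, width, height] in pixels, round what is visible of it).
The state is a dict: "clock": time; "joint_positions": joint angles; "qvel": joint speeds; "joint_efforts": joint torques, N m; "position": TCP position; "ee_rot": TCP orientation; "wrist_force": force on the tool from outside, world axes, zero at the start; "moment": the same for the moment, N m; "grip_width": opening from 0.0 (shut) to 1.0 (fully open).
Only numpy, scipy, OpenCV 4.12 (cv2) and the standard library are available. Lean on these libraries where they do the work, as an engineer would, in place of code of your own. Each camera call takes 0.05 s, during which the arm holds its last target.

TASK

The slide of the tile jig is locked by the yellow eccentric cam. Before moving the slide, push the cam's black peg round until the steel lever points at the red mark, so that the cam's low point faces the slide; then push the blue slide forward by its black upright plate until it has driven the teal tile fully home against the fence. Move the tile only with the slide, never with the fingers and never lifting it, leave the cam at its low point, and leave the other things on the bench where they are.

Things in the scene. Friction and masses are not known exactly. Their poses are not given: they have to be found in the camera images.
- jig: Fixed grey jig board 340 (x) x 300 (y) x 18 mm. Origin on the bench top; board spans x -170..170, y -138..162. +x = 'forward', the way the slide closes (within 0.35 rad of the robot's x); y left. In this frame: tile channel along x at y -62 between rails (tops z 25); fence face x 138, top z 42; cam pivot x 30, y 70; red mark on the board ahead of the pivot, x 131..165, y 70.
- fence (a point): Middle of the fence face that the tile must meet (jig frame x 138, y -62, z 22 mm); axes as the jig's.
- cam (a joint): Cam angle about its vertical pivot, rad, counter-clockwise from above. 0 = low point faces the slide, lever points forward (jig +x) at the red mark. Starts at 1.6 to 2.6 (lever to the left or back left): turn it clockwise, via the left side. No stop at 0 (goes on to -0.9); stays where left. Until it is low it blocks the slide at 20 mm x (1 + cos angle); pushing the slide does not turn it.
- cam_axis (a point): Point on the cam's pivot axis, on top of the yellow disc (z 44 mm); x axis along the lever. The disc, radius 45 mm, spans z 30 to 44 mm; its centre is 20 mm from the pivot, towards the lever.
- cam_peg (a point): Centre of the top of the black upright peg on the end of the cam's steel lever: peg 22 mm in diameter, from z 52 mm (top of the lever, 22 mm wide) to z 100 mm (this point), 78 mm from the pivot axis. Push it sideways with the fingertips; about 2 N turns the cam.
- slide (a joint): Travel of the blue slide along jig +x, m. Starts between -0.020 and 0; 0.038 when the tile is fully home against the fence. Moves stiffly (friction about 2 N), stays where it is left. Range -0.030 to 0.045.
- push_face (a point): Centre of the rear (robot-side) face of the slide's black upright plate, to be pushed towards jig +x: 50 mm wide (y), 14 thick, from z 41 (top of the blue block, which reaches 23 mm behind this face) to z 91; this point at z 71. The block's front, 98 mm wide, pushes the tile 37 mm ahead of this point. A blue arm (top z 44) runs left to the brass shoe that bears on the cam.
- tile: Loose teal ceramic tile 100 x 100 x 8 mm, 0.18 kg, lying flat on the jig board in the channel in front of the slide, 22 to 36 mm short of the fence. Origin at the centre of its underside (z 18 mm); sides along the jig's axes. Its centre is 50 mm behind the fence face when home.
- pot: Bystander: small jar with red cap, 34 mm diameter, 50 mm high, on the jig board's rear left corner. Origin under its centre.
- glue: Bystander: white bottle with red cap, 64 mm diameter, 170 mm high, on the bench left of the jig. Origin under its centre.
- can: Bystander: can with green label, 72 mm diameter, 100 mm high, on the bench left of the jig. Origin under its centre.
- dish: Bystander: white square dish of shards, 140 x 140 x 32 mm, on the bench right of the jig. Origin under its centre.
- spatula: Bystander: spatula 200 mm long lying on the bench right of the jig. Origin near its middle.
- offcuts: Bystander: stack of three 50 x 50 mm tile offcuts, 24 mm high, on the bench right of the jig. Origin under its centre.
Not all that is in view belongs to the job. Of the things that look like the tile, the middle-sized one is meant.

How it is judged:
On the way, in this order (a step that is already met when the one before it is completed fails the run):
1. the cam is turned to its low point (within 0.42 rad) while the slide is still back (value of joint cam between -0.42 and 0.42 rad and value of joint slide below 0.006 m), for 0.1 s.
2. the slide has driven the tile home against the fence (value of joint slide above 0.0355 m and x of tile in the frame of fence above -0.0525 m), for 0.1 s.
At the end, for the whole second after the job is handed in: Cam within 0.42 rad of its low point, slide forward at least 35.5 mm, tile flat on the jig and within 2.5 mm of touching the fence, all at rest (all of step 2 and value of joint cam between -0.42 and 0.42 rad and z of tile in the frame of jig below 0.021 m and angle between tile's own z axis and vertical below 0.05 rad and linear speed of tile below 0.01 m/s).
It fails at once if the tile is touched with the robot (contact force between any of the fingers, the arm and tile above 0.5 N).
It fails at once if the tile is lifted or carried (z of tile in the frame of jig above 0.026 m).
It fails at once if the slide is driven forward while the cam is not at its low point (value of joint slide above 0.022 m and (value of joint cam above 0.5 rad or value of joint cam below -0.5 rad)).
It fails at once if another thing on the bench is displaced by more than 25 mm (distance of any of pot, glue, can, dish, spatula, offcuts from where it was at the start of the episode above 0.025 m).
It also fails if it takes over 51 s, if anything falls off the work surface, if the arm or the gripper's body presses on something with over 40 N, if the wrist force passes 120 N, or if a joint passes its speed limit or range.

## Working session

There is one attempt and no reset: what is moved stays moved. The work goes in short steps, Python scripts to look and compute and a tool call to move; the robot and the scene stay as the last step left them, time stands still between calls to the robot, and variables do not carry over. Pictures are saved under pics/ and viewed, and the job is handed in when it is done.

Besides the shell and the picture viewer there is one more tool, called after "Request:" in YAML: its name, and indented under it one key for each argument. play_rows: Moves the arm, as the interface text tells. Its arguments: {"type":"object","properties":{"hand":{"type":"array"},"slide":{"type":"array"},"rotation":{"type":"array"},"newtons":{"type":"number"}},"required":["hand","slide","rotation"]}

```bash
mkdir -p pics; ls; cat > h.py <<'E'
import numpy as np, cv2
from plant import telemetry, viewer, job, silhouettes, manip
def save(img,n): cv2.imwrite('pics/'+n+'.png',cv2.cvtColor(img,cv2.COLOR_RGB2BGR))
def proj(cam,P):
    p=viewer.camera_params(cam);T=np.array(p['camera_from_world']);K=np.array(p['K'])
    P=np.atleast_2d(P);c=P@T[:3,:3].T+T[:3,3]
    s=np.c_[c[:,0]/-c[:,2],-c[:,1]/-c[:,2]];r2=(s**2).sum(1,keepdims=True);s=s*(1+p['k1']*r2)
    return np.c_[s,np.ones(len(s))]@K.T[:,:2]
def ray(cam,uv):
    p=viewer.camera_params(cam);T=np.array(p['camera_from_world']);K=np.array(p['K'])
    d=np.linalg.solve(K,np.array([uv[0],uv[1],1.]))[:2];s=d.copy()
    for _ in range(20): s=d/(1+p['k1']*(s@s))
    dc=np.array([s[0],-s[1],-1.]);R=T[:3,:3]
    return -R.T@T[:3,3],R.T@dc
def atz(cam,uv,z):
    o,d=ray(cam,uv);return o+d*(z-o[2])/d[2]
E
python3 - <<'E'
from h import *
np.set_printoptions(precision=4,suppress=True)
for c in('side','top'):
    save(viewer.get_image(c),c+'0'); p=viewer.camera_params(c);print(p['K'],p['k1'],np.array(p['camera_from_world']))
print(telemetry.get_state(),manip.nose_length)
E
```

```text
pics
[[364.3776   0.     321.5452]
 [  0.     364.3776 197.0272]
 [  0.       0.       1.    ]] -0.05577204598477927 [[-0.9923 -0.1237 -0.0059  0.492 ]
 [ 0.0847 -0.7122  0.6968 -0.0825]
 [-0.0904  0.691   0.7172 -0.9604]
 [ 0.      0.      0.      1.    ]]
[[511.6146   0.     321.1212]
 [  0.     511.6146 202.6092]
 [  0.       0.       1.    ]] -0.0041833573251754165 [[ 0.0003 -0.9999 -0.011   0.0084]
 [ 0.9937 -0.0009  0.1122 -0.4991]
 [-0.1122 -0.011   0.9936 -1.2832]
 [ 0.      0.      0.      1.    ]]
{'clock': 0.1, 'joint_positions': array([ 1.1993,  0.0918,  1.2318,  0.    ,  1.8198, -0.0567]), 'qvel': array([ 0.0015, -0.0006, -0.0025,  0.0003,  0.002 , -0.0008]), 'joint_efforts': array([  0.0026, -46.0219, -41.9217,  -0.    ,   0.0107,  -0.    ]), 'position': array([0.1857, 0.5703, 0.2472]), 'ee_rot': array([-1.5726,  0.0001, -0.3148]), 'wrist_force': array([-0.0197, -0.2782,  0.5749]), 'moment': array([ 0.0011,  0.0269, -0.0201]), 'grip_width': 1.0029263463021514} 0.017
```

View pics/side0.png

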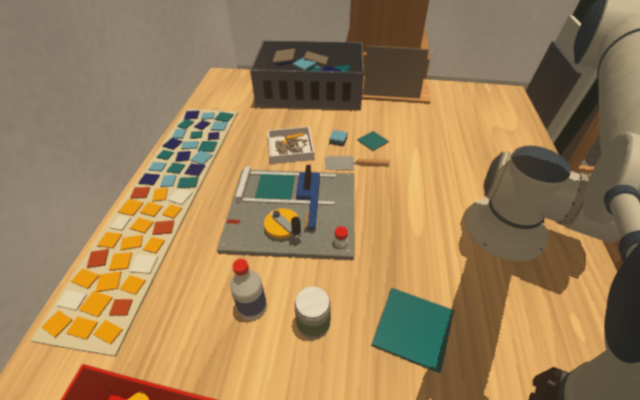

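View pics/top0.png

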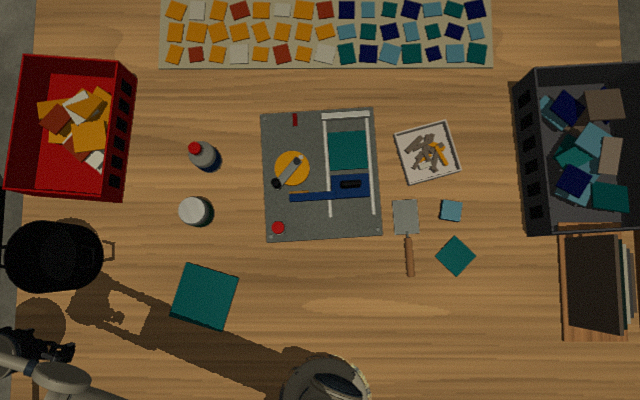

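Teal look-alikes in the top picture: a large one at (204,296), a small diamond at (455,256), and the middle-sized one in the jig channel at (348,150). The last is meant because it lies in the channel ahead of the slide. The lever runs from about (300,162) to the peg at about (277,184). I'll confirm on an enlarged crop.

```bash
python3 - <<'E'
from h import *
im=viewer.get_image('top'); save(cv2.resize(im[95:255,245:395],None,fx=3.7,fy=3.7,interpolation=cv2.INTER_CUBIC),'crop')
im=viewer.get_image('side'); save(cv2.resize(im[155:265,210:370],None,fx=5,fy=5,interpolation=cv2.INTER_CUBIC),'crops')
for c in('top','side'):
  for q in('jig','cam_peg','push_face','tile','cam','pot'):
    for r in silhouettes(c,q)[:3]: print(c,q,round(r['p'],2),np.round(r['extent'],1))
E
```

```text
top cam_peg 0.89 [289.4 173.2  35.9  39.7]
top push_face 0.59 [331.8 188.8  80.4  30.5]
top tile 0.82 [205.2 296.1  71.9  70.9]
top tile 0.77 [456.9 254.3  34.   34.6]
top cam 0.85 [291.7 169.6  39.6  40.6]
top pot 0.59 [323.1 175.  122.8 133.8]
top pot 0.49 [278.5 228.2  17.7   9.6]
side jig 0.9 [286.6 213.8 139.3  87.6]
side cam_peg 0.91 [284.  222.4  41.3  29.3]
side push_face 0.58 [307.8 197.8  24.2  64.9]
side push_face 0.36 [282.2 221.9  41.1  30.2]
side tile 0.89 [412.6 329.4  81.6  82.5]
side tile 0.69 [275.8 187.6  42.5  27.5]
side tile 0.65 [371.1 142.3  28.4  21.5]
side pot 0.66 [340.9 236.9  15.6  17.9]
```

View pics/crop.png

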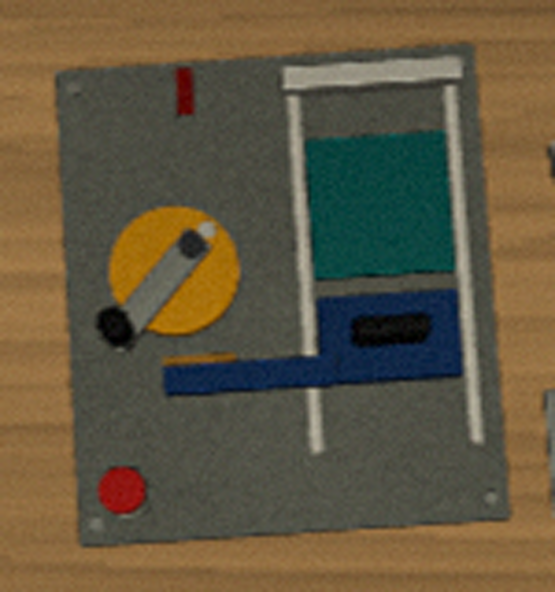

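View pics/crops.png

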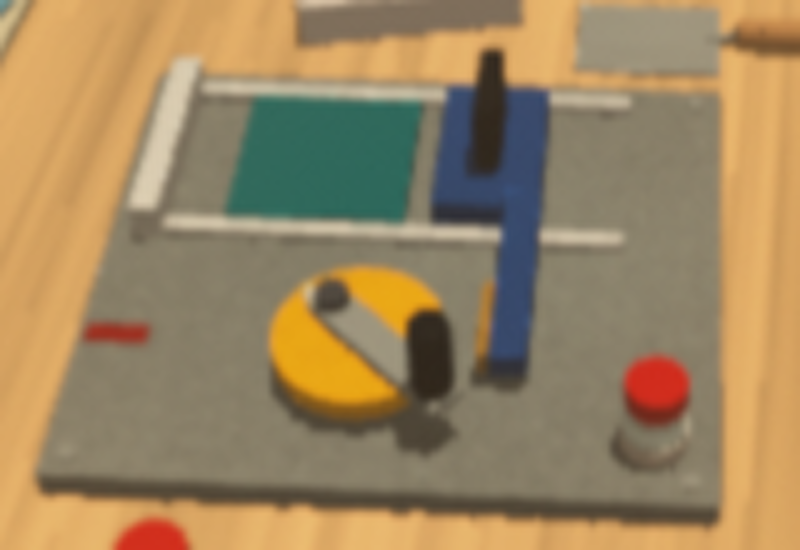

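```bash
python3 - <<'E'
from h import *
np.set_printoptions(precision=4,suppress=True)
from scipy.optimize import least_squares
c=lambda x,y:np.array([x/3.7+245,y/3.7+95])
s=lambda x,y:np.array([x/5+210,y/5+155])
J=np.array([[.17,.162],[.17,-.138],[-.17,-.138],[-.17,.162]])
T=[c(57,73),c(472,44),c(509,519),c(81,545)]
P=np.array([atz('top',u,.018)[:2] for u in T]); print(P)
def X(q,J):
  a=q[2];R=np.array([[np.cos(a),-np.sin(a)],[np.sin(a),np.cos(a)]]);return J@R.T+q[:2]
r=least_squares(lambda q:(X(q,J)-P).ravel(),[.5,0,0]);q=r.x;print('jig',q,'res',r.fun*1000)
a=q[2];R=np.array([[np.cos(a),-np.sin(a)],[np.sin(a),np.cos(a)]])
inv=lambda p:(p[:2]-q[:2])@R
print('side corners',[inv(atz('side',s(*u),.018)) for u in((40,478),(718,512),(720,95))])
peg=atz('top',c(115,326),.1);pegs=atz('side',s(428,325),.1)
o1,d1=ray('top',c(115,326));
for n,p in(('t',peg),('s',pegs)):
  j=inv(p)-[.03,.07];print('peg',n,p,inv(p),np.hypot(*j),np.arctan2(j[1],j[0]))
print('mark',inv(atz('top',c(185,91),.018)))
print('plate top ctr',inv(atz('top',c(392,328),.091)), 'tile front/back',inv(atz('top',c(376,134),.026)),inv(atz('top',c(384,276),.026)))
print('pot',inv(atz('top',c(122,490),.05)))
print('blk rear',inv(atz('top',c(400,376),.041)),'front',inv(atz('top',c(390,293),.041)))
pv=X(q,np.array([.03,.07]));print('pivot',pv,'plate rear world',X(q,np.array([inv(atz('top',c(392,328),.091))[0]-.007,-.062])))
E
```

```text
[[ 0.7338  0.1686]
 [ 0.7541 -0.1272]
 [ 0.4159 -0.1491]
 [ 0.398   0.1474]]
jig [ 0.5762 -0.0021  0.0642] res [ 1.7276  1.8999  0.6157 -1.6518 -0.5176 -1.5935 -1.8257  1.3454]
side corners [array([0.166 , 0.1659]), array([-0.1673,  0.1668]), array([-0.1688, -0.1325])]
peg t [0.5389 0.1171 0.1   ] [-0.0296  0.1213] 0.07865391878174785 2.430579704177895
peg s [0.5413 0.1219 0.1   ] [-0.0269  0.126 ] 0.07985462998026059 2.364600415038494
mark [0.1489 0.0699]
plate top ctr [-0.0415 -0.0609] tile front/back [ 0.1066 -0.0631] [ 0.005  -0.0616]
pot [-0.1342  0.1272]
blk rear [-0.0677 -0.0669] front [-0.0097 -0.0641]
pivot [0.6017 0.0697] plate rear world [ 0.5318 -0.067 ]
```

```bash
cat >> h.py <<'E'
from scipy.spatial.transform import Rotation as Ro
Q=np.array([0.5762,-0.0021,0.0642])
def jw(x,y):
  c,s=np.cos(Q[2]),np.sin(Q[2]);return np.array([Q[0]+c*x-s*y,Q[1]+s*x+c*y])
def wj(p):
  c,s=np.cos(Q[2]),np.sin(Q[2]);d=np.array(p[:2])-Q[:2];return np.array([c*d[0]+s*d[1],-s*d[0]+c*d[1]])
def go(p,yaw,base=None):
  "shift/rot units from pose base=(pos,rpy) (default measured) to world p, tool down with yaw; capped to 1"
  s=telemetry.get_state();P,E=base if base else (s['position'],s['ee_rot'])
  R0=Ro.from_euler('xyz',E);R1=Ro.from_euler('xyz',[-np.pi/2,0,yaw])
  sh=R0.inv().apply(np.array(p)-P)*10;rv=(R0.inv()*R1).as_rotvec()/(np.pi/4)
  return np.round(sh,3),np.round(rv,3)
def behind(th,d):
  "jig-> world point d behind the peg at cam angle th, and yaw"
  x=.03+.078*np.cos(th)-d*np.sin(th);y=.07+.078*np.sin(th)+d*np.cos(th)
  return jw(x,y),th-np.pi/2+Q[2]
E
python3 - <<'E'
from h import *
w,y=behind(2.40,.042);print(w,y,go([*w,.248],y)); print('glue',atz('top',(195,149),.17),atz('side',(240,267),.17),'can',atz('top',(193,209),.1))
E
```

```text
[0.51454487 0.08584122] 0.8934036732051034 (array([ 4.627e+00,  3.000e-03, -3.591e+00]), array([-0.   , -1.538, -0.   ]))
glue [0.60847993 0.29914355 0.17      ] [0.61079503 0.30767162 0.17      ] can [0.47571178 0.3182427  0.1       ]
```

Request:
play_rows:
  hand: [0.15,0.15,0.15,0.15]
  slide:
    - [0.3,0,-0.23]
    - [0.6,0,-0.46]
    - [0.9,0,-0.7]
    - [1.0,0,-0.78]
  rotation:
    - [0,0,0]
    - [0,0,0]
    - [0,0,0]
    - [0,0,0]

```text
clock: 1.13
position: [0.2588, 0.4624, 0.2488]
ee_rot: [-1.571, -0.002, -0.318]
wrist_force: [-0.8, 0.1, -0.3]
grip_width: 0.458
```

Request:
play_rows:
  hand: [0.15,0.15,0.15,0.15]
  slide:
    - [0.3,0,-0.23]
    - [0.6,0,-0.46]
    - [0.9,0,-0.7]
    - [1.0,0,-0.78]
  rotation:
    - [0,0,0]
    - [0,0,0]
    - [0,0,0]
    - [0,0,0]

```text
clock: 1.47
position: [0.3296, 0.3572, 0.2487]
ee_rot: [-1.571, -0.002, -0.318]
wrist_force: [-0.4, 0.2, 0.5]
grip_width: 0.152
```

Request:
play_rows:
  hand: [0.15,0.15,0.15,0.15]
  slide:
    - [0.3,0,-0.23]
    - [0.6,0,-0.46]
    - [0.9,0,-0.7]
    - [1.0,0,-0.78]
  rotation:
    - [0,0,0]
    - [0,0,0]
    - [0,0,0]
    - [0,0,0]

```text
clock: 1.8
position: [0.4005, 0.2519, 0.2485]
ee_rot: [-1.572, -0.002, -0.318]
wrist_force: [-0.7, 0.6, 0.1]
grip_width: 0.148
```

Request:
play_rows:
  hand: [0.15,0.15,0.15,0.15]
  slide:
    - [0.3,0,-0.23]
    - [0.6,0,-0.46]
    - [0.9,0,-0.7]
    - [1.0,0,-0.78]
  rotation:
    - [0,0,0]
    - [0,0,0]
    - [0,0,0]
    - [0,0,0]

```text
clock: 2.13
position: [0.4714, 0.1465, 0.2481]
ee_rot: [-1.572, -0.001, -0.318]
wrist_force: [0.3, -0.5, -0.3]
grip_width: 0.148
```

Request:
play_rows:
  hand: [0.15,0.15,0.15,0.15,0.15]
  slide:
    - [0.3,0,-0.23]
    - [0.627,0,-0.471]
    - [0.627,0,-0.471]
    - [0.627,0,-0.471]
    - [0.627,0,-0.471]
  rotation:
    - [0,-0.15,0]
    - [0,-0.3,0]
    - [0,-0.45,0]
    - [0,-0.6,0]
    - [0,-0.75,0]

```text
clock: 2.55
position: [0.5149, 0.0855, 0.2481]
ee_rot: [-1.57, 0.0, 0.279]
wrist_force: [-0.2, 0.4, -0.6]
grip_width: 0.152
```

Request:
play_rows:
  hand: [0.15,0.15,0.15,0.15,0.15]
  slide:
    - [0,0,0]
    - [0,0,0]
    - [0,0,0]
    - [0,0,0]
    - [0,0,0]
  rotation:
    - [0,-0.15,0]
    - [0,-0.3,0]
    - [0,-0.45,0]
    - [0,-0.6,0]
    - [0,-0.788,0]

```text
clock: 2.97
position: [0.5146, 0.0865, 0.2484]
ee_rot: [-1.571, -0.0, 0.877]
wrist_force: [-0.5, -0.1, -0.7]
grip_width: 0.151
```

```bash
python3 - <<'E'
from h import *
s=telemetry.get_state();print(s['clock'],s['position'],s['ee_rot'],s['grip_width'],s['joint_positions'])
w,y=behind(2.40,.042);print(go([*w,.082],y))
save(viewer.get_image('side'),'side1');save(viewer.get_image('top'),'top1')
E
```

```text
2.9667 [0.51455431 0.08651491 0.24838168] [-1.57056502e+00 -4.55987012e-04  8.76703439e-01] 0.15069201976326158 [ 1.01068261e-01 -1.19594281e-01  1.43923048e+00  5.00089178e-04
  1.82179282e+00 -2.34630731e+00]
(array([-0.006,  1.664, -0.005]), array([-0.   , -0.021,  0.001]))
```

View pics/side1.png

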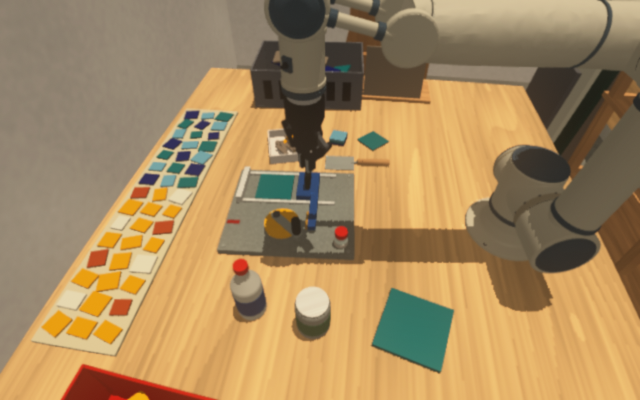

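The gripper hangs behind the peg, with the fingers at about (308,180) in the side picture. The peg is at (302,222) and untouched. Next I lower it.

Request:
play_rows:
  hand: [0.15,0.15,0.15,0.15]
  slide:
    - [0,0.35,0]
    - [0,0.7,0]
    - [0,1.0,0]
    - [0,1.0,0]
  rotation:
    - [0,0,0]
    - [0,0,0]
    - [0,0,0]
    - [0,0,0]

```text
clock: 3.4
position: [0.5112, 0.0859, 0.1407]
ee_rot: [-1.562, 0.008, 0.867]
wrist_force: [-1.3, -0.5, -0.7]
grip_width: 0.148
```

Request:
play_rows:
  hand: [0.15,0.15,0.15,0.15,0.15]
  slide:
    - [0,0.2,0]
    - [0,0.4,0]
    - [0,0.6,0]
    - [0,0.66,0]
    - [0,0.66,0]
  rotation:
    - [0,0,0]
    - [0,0,0]
    - [0,0,0]
    - [0,0,0]
    - [0,0,0]

```text
clock: 3.82
position: [0.5141, 0.086, 0.0819]
ee_rot: [-1.569, 0.001, 0.869]
wrist_force: [0.5, 0.2, -0.2]
grip_width: 0.153
```

```bash
python3 - <<'E'
from h import *
s=telemetry.get_state();print(s['clock'],s['position'],s['ee_rot'],s['wrist_force'])
im=viewer.get_image('side'); save(cv2.resize(im[130:265,210:370],None,fx=4,fy=4,interpolation=cv2.INTER_CUBIC),'c2')
# waypoints: TCP 20 mm behind peg, calls of 0.5 rad
b=None
w,y=behind(2.4,.02)
print(go([*w,.082],y))
prev=([*behind(2.4,.02)[0],.082],[-np.pi/2,0,behind(2.4,.02)[1]])
for k in range(6):
  for t in (.1,.2,.3,.4,.5):
    w,y=behind(max(2.4-.5*k-t,-.1),.02); a=go([*w,.082],y,prev);print(k,t,a[0],a[1])
  prev=([*w,.082],[-np.pi/2,0,y])
E
```

```text
3.8167 [0.51406308 0.08596433 0.08186492] [-1.56921197e+00  1.46938977e-03  8.68725342e-01] [ 0.52548045  0.23060064 -0.20140958]
(array([0.217, 0.013, 0.006]), array([ 0.   , -0.031,  0.   ]))
0 0.1 [ 0.079 -0.     0.016] [ 0.     0.127 -0.   ]
0 0.2 [ 0.159 -0.     0.024] [ 0.     0.255 -0.   ]
0 0.3 [ 0.239 -0.     0.024] [-0.     0.382 -0.   ]
0 0.4 [ 0.32  -0.     0.016] [ 0.     0.509 -0.   ]
0 0.5 [ 0.398 -0.     0.   ] [ 0.     0.637 -0.   ]
1 0.1 [0.079 0.    0.016] [ 0.     0.127 -0.   ]
1 0.2 [0.159 0.    0.024] [ 0.     0.255 -0.   ]
1 0.3 [0.239 0.    0.024] [ 0.     0.382 -0.   ]
1 0.4 [ 0.32  -0.     0.016] [ 0.     0.509 -0.   ]
1 0.5 [ 0.398 -0.     0.   ] [ 0.     0.637 -0.   ]
2 0.1 [0.079 0.    0.016] [ 0.     0.127 -0.   ]
2 0.2 [0.159 0.    0.024] [-0.     0.255  0.   ]
2 0.3 [0.239 0.    0.024] [-0.     0.382 -0.   ]
2 0.4 [0.32  0.    0.016] [ 0.     0.509 -0.   ]
2 0.5 [0.398 0.    0.   ] [ 0.     0.637 -0.   ]
3 0.1 [ 0.079 -0.     0.016] [0.    0.127 0.   ]
3 0.2 [ 0.159 -0.     0.024] [0.    0.255 0.   ]
3 0.3 [ 0.239 -0.     0.024] [ 0.     0.382 -0.   ]
3 0.4 [ 0.32  -0.     0.016] [0.    0.509 0.   ]
3 0.5 [ 0.398 -0.     0.   ] [ 0.     0.637 -0.   ]
4 0.1 [ 0.079 -0.     0.016] [ 0.     0.127 -0.   ]
4 0.2 [ 0.159 -0.     0.024] [0.    0.255 0.   ]
4 0.3 [ 0.239 -0.     0.024] [ 0.     0.382 -0.   ]
4 0.4 [ 0.32  -0.     0.016] [ 0.     0.509 -0.   ]
4 0.5 [ 0.398 -0.     0.   ] [-0.     0.637  0.   ]
5 0.1 [0. 0. 0.] [0. 0. 0.]
5 0.2 [0. 0. 0.] [0. 0. 0.]
5 0.3 [0. 0. 0.] [0. 0. 0.]
5 0.4 [0. 0. 0.] [0. 0. 0.]
5 0.5 [0. 0. 0.] [0. 0. 0.]
```

View pics/c2.png

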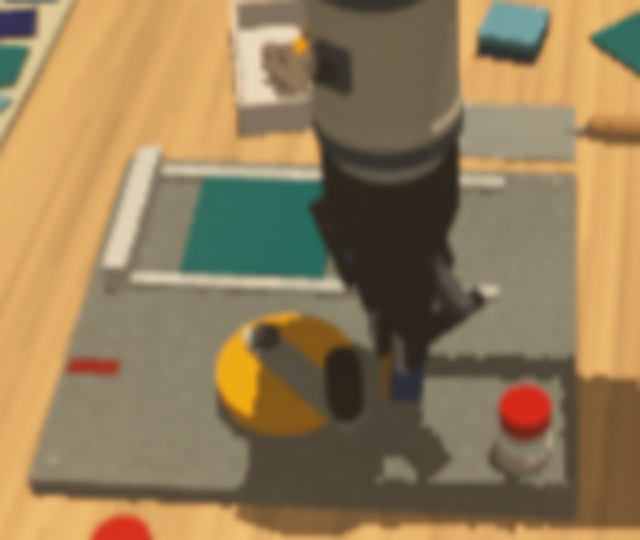

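The fingers are behind the peg (fingertips near (405,355) in the crop, peg at (345,385)) with a gap between them. Now I close in slowly, then push the first 0.5 rad.

Request:
play_rows:
  hand: [0.15,0.15,0.15,0.15]
  slide:
    - [0.07,0,0]
    - [0.14,0,0]
    - [0.2,0,0]
    - [0.217,0.0,0.006]
  rotation:
    - [0,-0.031,0]
    - [0,-0.031,0]
    - [0,-0.031,0]
    - [0,-0.031,0]

```text
clock: 4.2
position: [0.5293, 0.1038, 0.0834]
ee_rot: [-1.572, -0.002, 0.895]
wrist_force: [-0.6, -0.5, 0.6]
grip_width: 0.149
```

Request:
play_rows:
  hand: [0.15,0.15,0.15,0.15,0.15]
  slide:
    - [0.08,0,0.016]
    - [0.16,0,0.024]
    - [0.24,0,0.024]
    - [0.32,0,0.016]
    - [0.398,0,0]
  rotation:
    - [0,0.127,0]
    - [0,0.255,0]
    - [0,0.382,0]
    - [0,0.509,0]
    - [0,0.637,0]

```text
clock: 4.62
position: [0.553, 0.1347, 0.0828]
ee_rot: [-1.57, 0.0, 0.39]
wrist_force: [-2.2, -0.5, 2.7]
grip_width: 0.149
```

```bash
python3 - <<'E'
from h import *
s=telemetry.get_state();print(s['clock'],s['position'],s['ee_rot'],s['wrist_force'])
w,y=behind(1.9,.02);print(w,y)
im=viewer.get_image('side'); save(cv2.resize(im[130:265,210:370],None,fx=4,fy=4,interpolation=cv2.INTER_CUBIC),'c3')
E
```

```text
4.6167 [0.55299487 0.1347231  0.08282897] [-1.57020315e+00  4.61152742e-04  3.89980274e-01] [-2.21761123 -0.53315471  2.65384841]
[0.55327501 0.13405534] 0.39340367320510333
```

View pics/c3.png

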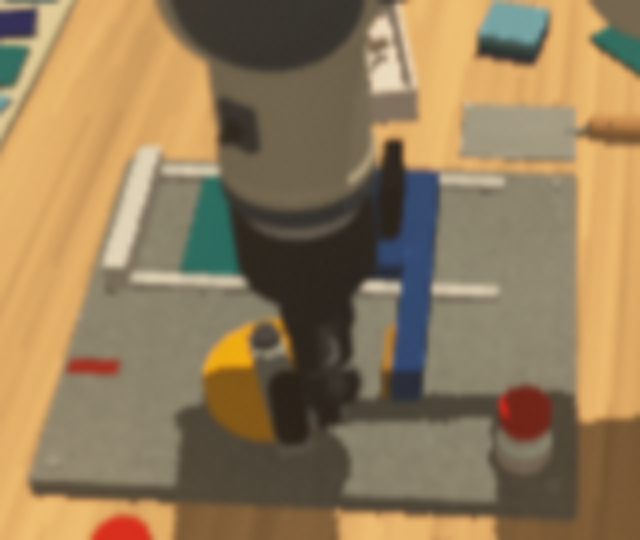

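The cam is turning: the peg is now at crop (290,405) and nested against the fingers. I continue in the same steps.

Request:
play_rows:
  hand: [0.15,0.15,0.15,0.15,0.15]
  slide:
    - [0.08,0,0.016]
    - [0.16,0,0.024]
    - [0.24,0,0.024]
    - [0.32,0,0.016]
    - [0.398,0,0]
  rotation:
    - [0,0.127,0]
    - [0,0.255,0]
    - [0,0.382,0]
    - [0,0.509,0]
    - [0,0.637,0]

```text
clock: 5.08
position: [0.5897, 0.1503, 0.0827]
ee_rot: [-1.57, 0.001, -0.107]
wrist_force: [-1.9, 1.9, 1.5]
grip_width: 0.148
```

Request:
play_rows:
  hand: [0.15,0.15,0.15,0.15,0.15]
  slide:
    - [0.08,0,0.016]
    - [0.16,0,0.024]
    - [0.24,0,0.024]
    - [0.32,0,0.016]
    - [0.398,0,0]
  rotation:
    - [0,0.127,0]
    - [0,0.255,0]
    - [0,0.382,0]
    - [0,0.509,0]
    - [0,0.637,0]

```text
clock: 5.5
position: [0.6297, 0.1462, 0.0827]
ee_rot: [-1.569, 0.001, -0.607]
wrist_force: [-0.2, 2.6, 0.3]
grip_width: 0.149
```

```bash
python3 - <<'E'
from h import *
s=telemetry.get_state();print(s['clock'],s['position'],s['ee_rot'],s['wrist_force'])
w,y=behind(.9,.02);print(w,y)
im=viewer.get_image('side'); save(cv2.resize(im[130:265,210:370],None,fx=4,fy=4,interpolation=cv2.INTER_CUBIC),'c4')
prev=(s['position'],s['ee_rot'])
for t in (.1,.2,.3,.4,.5):
    w,y=behind(.9-t,.02); a=go([*w,.082],y,prev);print(t,a[0],a[1])
E
```

```text
5.5 [0.62970648 0.14623121 0.08271203] [-1.56909176e+00  6.91811511e-04 -6.07450322e-01] [-0.16111665  2.56817431  0.29747539]
[0.62968122 0.14516622] -0.6065963267948965
0.1 [0.085 0.007 0.007] [-0.002  0.126 -0.001]
0.2 [0.165 0.007 0.015] [-0.002  0.254 -0.001]
0.3 [0.245 0.007 0.016] [-0.002  0.381 -0.001]
0.4 [0.325 0.007 0.008] [-0.002  0.508 -0.001]
0.5 [ 0.404  0.007 -0.008] [-0.002  0.636 -0.001]
```

View pics/c4.png

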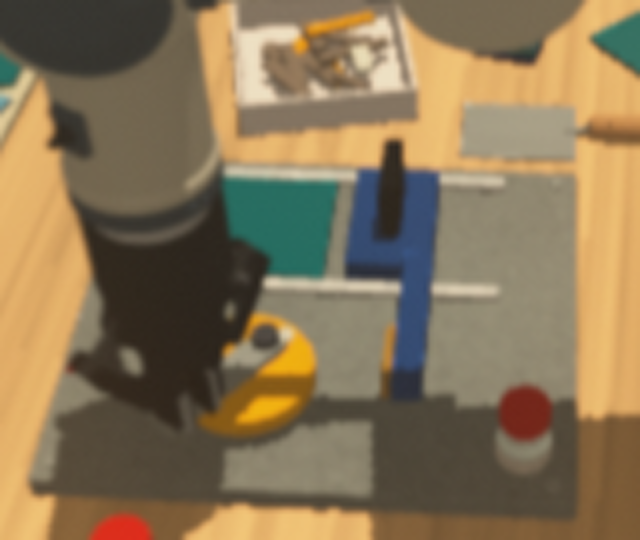

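The lever has swung to about 0.9 rad, pointing front left, with the peg hidden behind the fingers at about (205,400). The force is about 2.5 N, so the fingers are in contact. I continue to zero.

Request:
play_rows:
  hand: [0.15,0.15,0.15,0.15,0.15]
  slide:
    - [0.08,0,0.012]
    - [0.16,0,0.018]
    - [0.24,0,0.018]
    - [0.32,0,0.01]
    - [0.398,0,-0.005]
  rotation:
    - [0,0.127,0]
    - [0,0.255,0]
    - [0,0.382,0]
    - [0,0.509,0]
    - [0,0.637,0]

```text
clock: 5.97
position: [0.6622, 0.1227, 0.0826]
ee_rot: [-1.569, 0.001, -1.106]
wrist_force: [0.4, 2.1, 0.5]
grip_width: 0.152
```

Request:
play_rows:
  hand: [0.15,0.15,0.15,0.15,0.15]
  slide:
    - [0.08,0,0.016]
    - [0.16,0,0.024]
    - [0.24,0,0.024]
    - [0.32,0,0.016]
    - [0.32,0,0.016]
  rotation:
    - [0,0.127,0]
    - [0,0.255,0]
    - [0,0.382,0]
    - [0,0.509,0]
    - [0,0.509,0]

```text
clock: 6.38
position: [0.6778, 0.0928, 0.0824]
ee_rot: [-1.571, -0.001, -1.507]
wrist_force: [-0.1, 0.6, 0.6]
grip_width: 0.15
```

```bash
python3 - <<'E'
from h import *
s=telemetry.get_state();print(s['clock'],s['position'],s['ee_rot'],s['wrist_force'])
print(behind(0,.02))
im=viewer.get_image('top'); save(cv2.resize(im[85:255,225:395],None,fx=3.5,fy=3.5,interpolation=cv2.INTER_CUBIC),'c5')
im=viewer.get_image('side'); save(cv2.resize(im[130:265,210:370],None,fx=4,fy=4,interpolation=cv2.INTER_CUBIC),'c5s')
E
```

```text
6.3833 [0.67779968 0.09283055 0.08239318] [-1.57058850e+00 -6.34376635e-04 -1.50702586e+00] [-0.10644356  0.57793016  0.63763108]
(array([0.67820348, 0.09464343]), np.float64(-1.5065963267948965))
```

View pics/c5s.png

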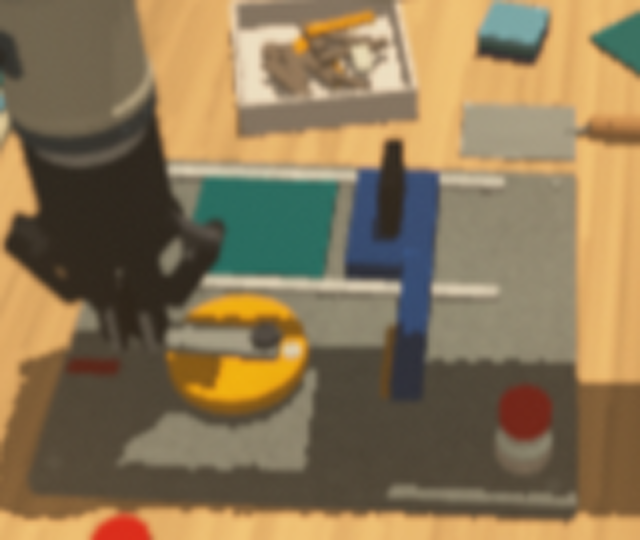

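The lever, from (265,335) to (170,338), is now parallel to the red mark, so the cam is near zero. I back off along −x of the tool, then raise it.

Request:
play_rows:
  hand: [0.15,0.15,0.15,0.15,0.15]
  slide:
    - [-0.15,0,0]
    - [-0.3,0,0]
    - [-0.4,0,0]
    - [-0.4,-0.4,0]
    - [-0.4,-0.8,0]
  rotation:
    - [0,0,0]
    - [0,0,0]
    - [0,0,0]
    - [0,0,0]
    - [0,0,0]

```text
clock: 6.9
position: [0.6725, 0.1363, 0.1585]
ee_rot: [-1.58, -0.0, -1.502]
wrist_force: [0.0, 0.1, 0.7]
grip_width: 0.148
```

Request:
play_rows:
  hand: [0,0,0,0,0]
  slide:
    - [0,-0.3,0]
    - [0,-0.5,-0.2]
    - [0,-0.5,-0.5]
    - [0,-0.5,-0.8]
    - [0,-0.5,-1.0]
  rotation:
    - [0,-0.15,0]
    - [0,-0.3,0]
    - [0,-0.45,0]
    - [0,-0.6,0]
    - [0,-0.75,0]

```text
clock: 7.32
position: [0.5731, 0.129, 0.2133]
ee_rot: [-1.57, -0.0, -0.908]
wrist_force: [-0.6, -0.7, 0.6]
grip_width: -0.005
```

```bash
python3 - <<'E'
from h import *
s=telemetry.get_state();print(s['clock'],s['position'],s['ee_rot'],s['wrist_force'])
w=jw(-.049-.04,-.062);print(w,go([*w,.2],Q[2]))
im=viewer.get_image('top'); save(cv2.resize(im[85:255,225:395],None,fx=3.5,fy=3.5,interpolation=cv2.INTER_CUBIC),'c6')
im=viewer.get_image('side'); save(cv2.resize(im[130:265,210:370],None,fx=4,fy=4,interpolation=cv2.INTER_CUBIC),'c6s')
E
```

```text
7.3167 [0.57313961 0.12903836 0.21325646] [-1.56977438e+00 -2.10478448e-04 -9.07895044e-01] [-0.61714278 -0.6594522   0.61770214]
[ 0.49136102 -0.06968215] (array([ 1.063,  0.131, -1.868]), array([-1.000e-03, -1.238e+00,  1.000e-03]))
```

View pics/c6s.png

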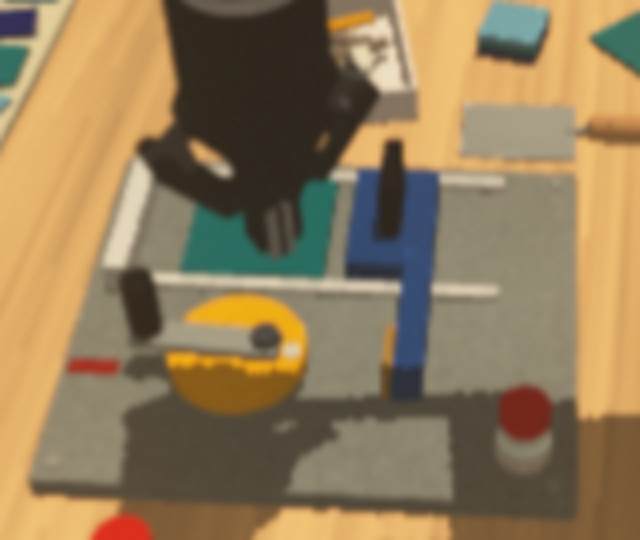

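View pics/c6.png

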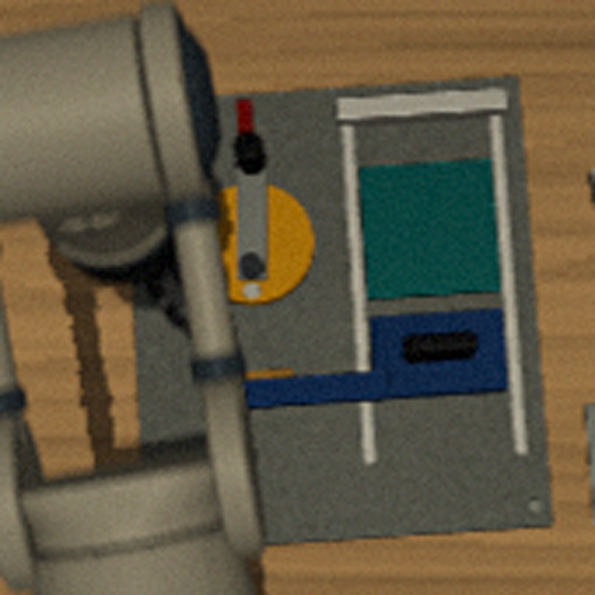

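The top view shows the lever pointing straight at the red mark at (245,115), the peg at (249,152) and the slide still back. Now I move behind the black plate, staying at z ≈ 0.2.

Request:
play_rows:
  hand: [0,0,0,0,0]
  slide:
    - [0.15,0,-0.28]
    - [0.3,0,-0.55]
    - [0.45,0,-0.8]
    - [0.53,0,-0.93]
    - [0.53,0,-0.93]
  rotation:
    - [0,-0.15,0]
    - [0,-0.3,0]
    - [0,-0.45,0]
    - [0,-0.6,0]
    - [0,-0.7,0]

```text
clock: 7.83
position: [0.5334, 0.027, 0.2127]
ee_rot: [-1.572, -0.001, -0.365]
wrist_force: [0.1, -0.3, 0.2]
grip_width: 0.003
```

```bash
python3 - <<'E'
from h import *
s=telemetry.get_state();print(s['clock'],s['position'],s['ee_rot'])
w=jw(-.049-.04,-.062);print(go([*w,.2],Q[2]))
E
```

```text
7.8333 [0.53340672 0.02701655 0.21271583] [-1.57167579e+00 -1.07438582e-03 -3.64588602e-01]
(array([-0.048,  0.128, -1.053]), array([ 0.001, -0.546,  0.001]))
```

Request:
play_rows:
  hand: [0,0,0,0,0]
  slide:
    - [0,0,-0.3]
    - [-0.02,0,-0.6]
    - [-0.048,0,-0.9]
    - [-0.065,0,-1.0]
    - [-0.065,0,-1.0]
  rotation:
    - [0,-0.15,0]
    - [0,-0.3,0]
    - [0,-0.45,0]
    - [0,-0.546,0]
    - [0,-0.546,0]

```text
clock: 8.25
position: [0.4915, -0.0635, 0.2126]
ee_rot: [-1.572, -0.0, 0.061]
wrist_force: [0.4, 0.8, 0.5]
grip_width: 0.001
```

```bash
python3 - <<'E'
from h import *
s=telemetry.get_state();print(s['clock'],s['position'],s['ee_rot'])
w=jw(-.049-.04,-.062);print(go([*w,.074],Q[2]))
im=viewer.get_image('side'); save(cv2.resize(im[130:265,210:370],None,fx=4,fy=4,interpolation=cv2.INTER_CUBIC),'c7s')
E
```

```text
8.25 [ 0.49148633 -0.0635055   0.21262403] [-1.57157954e+00 -4.63481660e-04  6.11766940e-02]
(array([-0.006,  1.386, -0.06 ]), array([ 0.001, -0.004,  0.001]))
```

View pics/c7s.png

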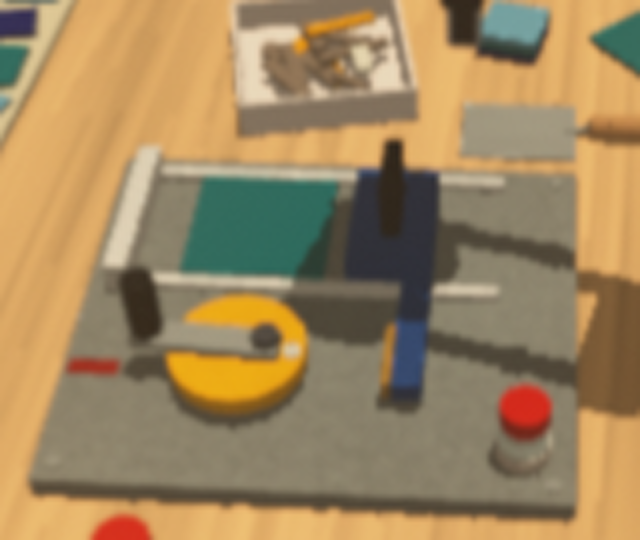

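The jig is unobscured: cam low, slide back, tile short of the fence. I lower to z ≈ 0.074 behind the plate.

Request:
play_rows:
  hand: [0,0,0,0]
  slide:
    - [0,0.3,-0.03]
    - [0,0.6,-0.05]
    - [0,0.8,-0.06]
    - [0,0.8,-0.06]
  rotation:
    - [0,0,0]
    - [0,0,0]
    - [0,0,0]
    - [0,0,0]

```text
clock: 8.63
position: [0.4903, -0.0665, 0.1268]
ee_rot: [-1.568, 0.008, 0.06]
wrist_force: [-0.6, -0.3, -0.9]
grip_width: 0.001
```

Request:
play_rows:
  hand: [0,0,0,0,0]
  slide:
    - [0,0.2,0]
    - [0,0.4,0]
    - [0,0.58,0]
    - [0,0.58,0]
    - [0,0.58,0]
  rotation:
    - [0,0,0]
    - [0,0,0]
    - [0,0,0]
    - [0,0,0]
    - [0,0,0]

```text
clock: 9.05
position: [0.4923, -0.0673, 0.0748]
ee_rot: [-1.57, 0.001, 0.061]
wrist_force: [0.3, -0.5, -0.0]
grip_width: 0.002
```

```bash
python3 - <<'E'
from h import *
s=telemetry.get_state();print(s['clock'],s['position'],s['ee_rot'],s['wrist_force'],wj(s['position']))
im=viewer.get_image('side'); save(cv2.resize(im[130:265,210:370],None,fx=4,fy=4,interpolation=cv2.INTER_CUBIC),'c8s')
E
```

```text
9.05 [ 0.49227766 -0.06733577  0.07477017] [-1.57037548e+00  7.35174832e-04  6.13235253e-02] [ 0.3460612  -0.52745446 -0.01171532] [-0.08793471 -0.05971727]
```

View pics/c8s.png

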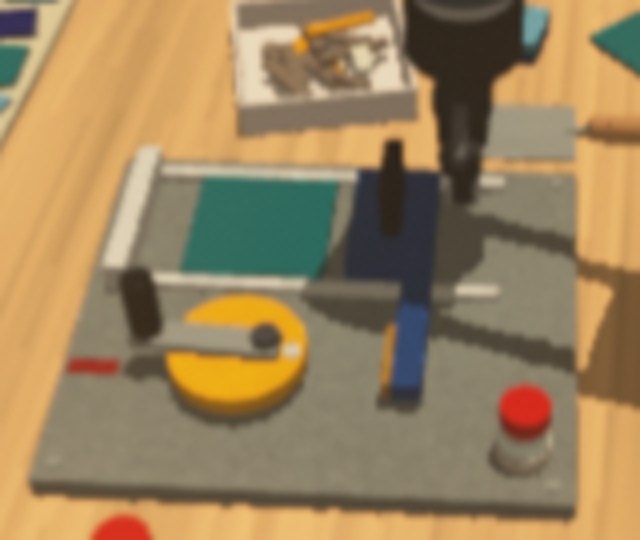

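Request:
play_rows:
  hand: [0,0,0,0,0]
  slide:
    - [0.08,0,-0.01]
    - [0.16,0,-0.02]
    - [0.24,0,-0.02]
    - [0.32,0,-0.02]
    - [0.4,0,-0.02]
  rotation:
    - [0,0,0]
    - [0,0,0]
    - [0,0,0]
    - [0,0,0]
    - [0,0,0]

```text
clock: 9.52
position: [0.5328, -0.0678, 0.0748]
ee_rot: [-1.571, 0.0, 0.061]
wrist_force: [-3.0, -1.1, 1.9]
grip_width: 0.0
```

Request:
play_rows:
  hand: [0,0,0,0,0]
  slide:
    - [0.05,0,0]
    - [0.1,0,0]
    - [0.15,0,0]
    - [0.2,0,0]
    - [0.25,0,0]
  rotation:
    - [0,0,0]
    - [0,0,0]
    - [0,0,0]
    - [0,0,0]
    - [0,0,0]

```text
clock: 9.93
position: [0.5572, -0.0661, 0.0743]
ee_rot: [-1.571, 0.0, 0.061]
wrist_force: [-4.3, 0.6, 3.6]
grip_width: -0.001
```

```bash
python3 - <<'E'
from h import *
s=telemetry.get_state();print(s['clock'],s['position'],s['ee_rot'],s['wrist_force'],wj(s['position']))
im=viewer.get_image('side'); save(cv2.resize(im[130:265,210:370],None,fx=4,fy=4,interpolation=cv2.INTER_CUBIC),'c9s')
E
```

```text
9.9333 [ 0.55716141 -0.0661459   0.07434764] [-1.57068900e+00  4.30515015e-04  6.14980533e-02] [-4.25422843  0.55213724  3.55008144] [-0.02310829 -0.06269252]
```

View pics/c9s.png

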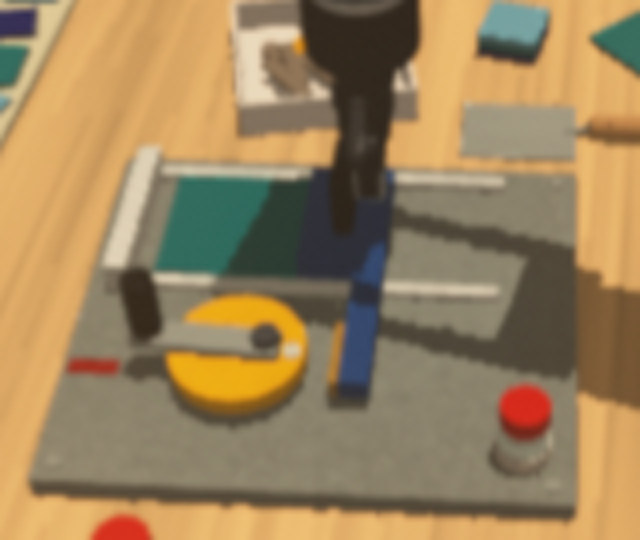

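The slide pushes the tile, its front edge now about 10–15 mm short of the fence (tile edge at column 165, fence at 140). I continue gently and watch the force.

Request:
play_rows:
  hand: [0,0,0,0,0]
  slide:
    - [0.03,0,0]
    - [0.06,0,0]
    - [0.08,0,0]
    - [0.1,0,0]
    - [0.1,0,0]
  rotation:
    - [0,0,0]
    - [0,0,0]
    - [0,0,0]
    - [0,0,0]
    - [0,0,0]

```text
clock: 10.4
position: [0.5673, -0.0655, 0.0742]
ee_rot: [-1.571, -0.001, 0.062]
wrist_force: [-2.5, 1.4, 1.6]
grip_width: 0.0
```

Request:
play_rows:
  hand: [0,0,0]
  slide:
    - [0.01,0,0]
    - [0.02,0,0]
    - [0.02,0,0]
  rotation:
    - [0,0,0]
    - [0,0,0]
    - [0,0,0]

```text
clock: 10.65
position: [0.569, -0.0654, 0.0742]
ee_rot: [-1.571, -0.0, 0.062]
wrist_force: [-3.0, 1.0, 1.2]
grip_width: -0.002
```

Request:
play_rows:
  hand: [0,0,0]
  slide:
    - [0.01,0,0]
    - [0.02,0,0]
    - [0.02,0,0]
  rotation:
    - [0,0,0]
    - [0,0,0]
    - [0,0,0]

```text
clock: 10.9
position: [0.571, -0.0653, 0.0742]
ee_rot: [-1.571, -0.0, 0.062]
wrist_force: [-2.5, 0.2, 0.9]
grip_width: -0.0
```

Request:
play_rows:
  hand: [0,0,0]
  slide:
    - [0.01,0,0]
    - [0.02,0,0]
    - [0.02,0,0]
  rotation:
    - [0,0,0]
    - [0,0,0]
    - [0,0,0]

```text
clock: 11.15
position: [0.5712, -0.0653, 0.0742]
ee_rot: [-1.57, 0.005, 0.061]
wrist_force: [-12.5, 0.5, 6.5]
grip_width: 0.003
```

Request:
play_rows:
  hand: [0,0,0]
  slide:
    - [0.01,0,0]
    - [0.01,0,0]
    - [0.01,0,0]
  rotation:
    - [0,0,0]
    - [0,0,0]
    - [0,0,0]

```text
clock: 11.4
position: [0.5712, -0.0653, 0.0742]
ee_rot: [-1.57, 0.007, 0.061]
wrist_force: [-16.7, 0.7, 8.3]
grip_width: 0.003
```

```bash
python3 - <<'E'
from h import *
s=telemetry.get_state();print(s['clock'],s['position'],s['ee_rot'],s['wrist_force'],wj(s['position']))
im=viewer.get_image('side'); save(cv2.resize(im[155:235,225:345],None,fx=6,fy=6,interpolation=cv2.INTER_CUBIC),'c10s')
E
```

```text
11.4 [ 0.57116632 -0.06526387  0.07420012] [-1.57035491  0.00705307  0.06131895] [-16.73347704   0.73230547   8.34711673] [-0.00907565 -0.06271081]
```

View pics/c10s.png

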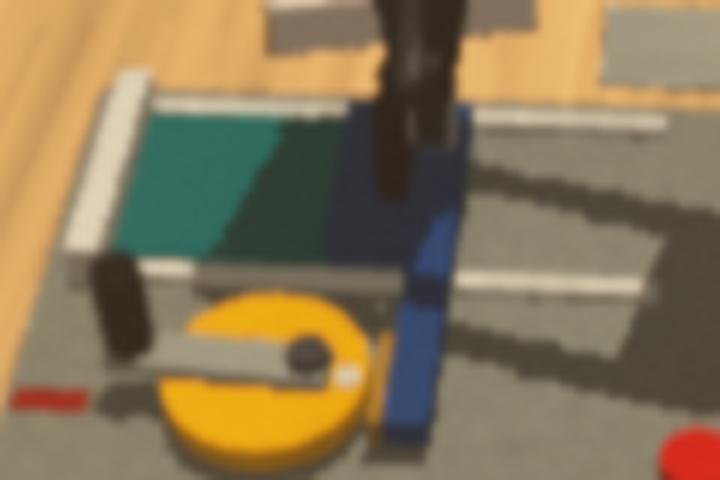

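A hard stop came at the predicted place (TCP jig x −9 mm against −10 predicted), and the force rose from 3 to 17 N. The teal tile touches the fence at (130,180). Now I back off, lift and check.

Request:
play_rows:
  hand: [0,0,0,0,0]
  slide:
    - [-0.1,0,0]
    - [-0.25,0,0]
    - [-0.4,0,0]
    - [-0.4,0,0]
    - [-0.4,-0.3,0]
  rotation:
    - [0,0,0]
    - [0,0,0]
    - [0,0,0]
    - [0,0,0]
    - [0,0,0]

```text
clock: 11.87
position: [0.5312, -0.0672, 0.0982]
ee_rot: [-1.568, 0.009, 0.061]
wrist_force: [0.5, 1.2, -1.4]
grip_width: -0.001
```

Request:
play_rows:
  hand: [0,0,0,0,0]
  slide:
    - [0,-0.35,0]
    - [-0.2,-0.7,0]
    - [-0.5,-0.9,0]
    - [-0.7,-0.9,0]
    - [-0.7,-0.9,0]
  rotation:
    - [0,0,0]
    - [0,0,0]
    - [0,0,0]
    - [0,0,0]
    - [0,0,0]

```text
clock: 12.28
position: [0.4638, -0.0724, 0.1975]
ee_rot: [-1.573, -0.006, 0.061]
wrist_force: [-0.5, 0.5, 0.0]
grip_width: 0.001
```

```bash
python3 - <<'E'
from h import *
s=telemetry.get_state();print(s['clock'],s['position'],s['wrist_force'])
save(viewer.get_image('top'),'tend')
im=viewer.get_image('side'); save(cv2.resize(im[155:265,210:370],None,fx=5,fy=5,interpolation=cv2.INTER_CUBIC),'c11s')
im=viewer.get_image('top'); save(cv2.resize(im[95:255,245:395],None,fx=3.7,fy=3.7,interpolation=cv2.INTER_CUBIC),'c11')
E
```

```text
12.2833 [ 0.46383952 -0.07238867  0.19746261] [-0.52474617  0.53749094  0.01021504]
```

View pics/c11s.png

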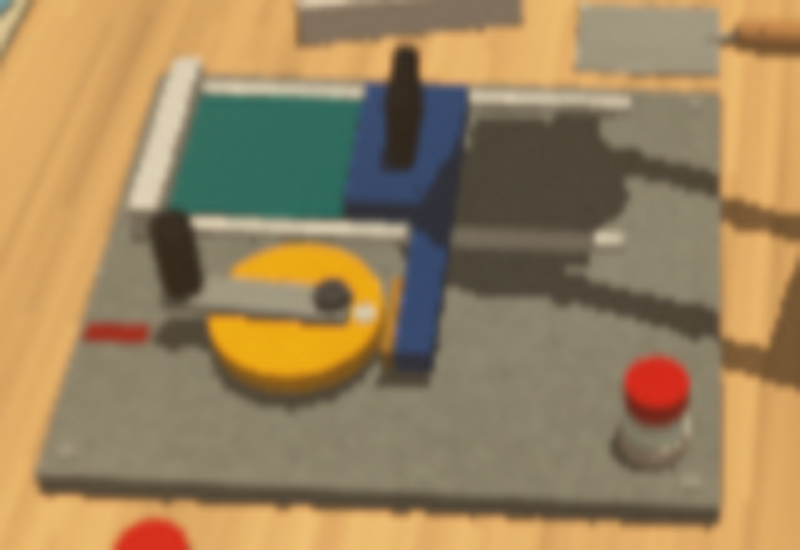

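View pics/c11.png

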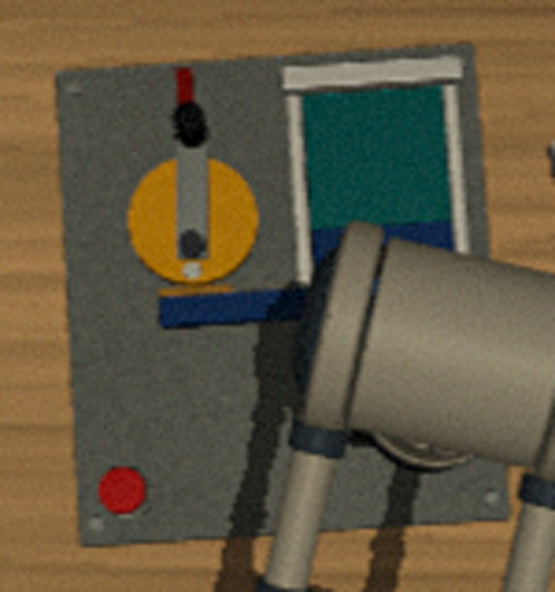

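Both views show the tile against the fence, the block against the tile, the lever at the red mark and the pot unmoved. I hand in.

```bash
python3 - <<'E'
from h import *
print(wj(atz('top',(385/3.7+245,224/3.7+95),.026)),wj(atz('top',(190/3.7+245,123/3.7+95),.1)))
print(job.job_done())
E
```

```text
[ 0.0418615  -0.06486085] [0.10360023 0.06411045]
the job is handed in; nothing more can be done
None
```

The cam is at its low point and the slide has driven the teal tile home against the fence. I handed the job in at about 12.5 s of the 51 s allowed; no verdict was reported.

- **Cam:** I pushed the peg clockwise from about 2.4 rad with the fingertips before touching the slide. The last picture puts the peg at jig (104, 64) mm, against (108, 70) at zero. That is about −0.08 rad, well within the 0.42 rad limit.
- **Slide and tile:** I pushed the slide by its black plate to a hard stop. The force rose from 3 N to 17 N at the predicted end position, TCP jig x −9 mm against −10 mm. After I backed off, both views showed no visible gap between tile and fence or between slide and tile.
- **Disagreement:** The tile's rear edge measured x ≈ 42 mm where 38 mm is expected. That is about 4 mm too far forward, which the fence makes impossible, and likely measurement error: my jig fit is good to about 2 mm and the pixels were hand-read.
- **Other things:** The pot looked unmoved in the last pictures. The other bystanders I did not measure at the end, but there were no unexpected contact forces on the way.

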